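Calibrate a dip electrode on a series of open standards

TASK

Calibrate the electrode: first stand every open standard vial upright, fully down, in a bore of the aluminium block (any bore). Then take the electrode by its grey head out of its stand, rinse it by dipping the tip into the round glass dish, dip it into each standard from weakest to strongest (yellow, green, blue, red collar, as far as they are there), rinse it in the dish again, and stand it fully back in its stand. At each dip keep the tip in the lower half of the vessel for about three seconds without resting it on the bottom; leave the two bottles behind the block alone.

Things in the scene. Friction and masses are not known exactly. Their poses are not given: they have to be found in the camera images.
- electrode: dip electrode, upright in its stand at the start: black shaft 12 mm thick, 120 mm long, rounded glass tip; above it a round grey head 24 mm thick, 50 mm tall with a small black cap; 176 mm in all, 80 g. Origin at the end of the tip, z up the axis; the head, the place to grip (from above), spans z = 120 to 170 mm. Its yaw means nothing
- electrode_stand: the electrode's stand, fixed: grey foot 68 mm wide, 14 mm high, and an upright black sleeve 26 mm wide, rim 135 mm above the bench. Bore 18 mm, 22 mm at the mouth; the shaft goes down into it until the head's underside rests on the rim, the tip then 15 mm above the bench. Origin at the centre of the underside, on the bore's axis, z up
- stand_rim (a point): centre of the mouth of the stand's sleeve, 135 mm above the bench
- rinse_dish: open round glass dish for rinsing, loose, 80 mm in outer diameter (84 mm at the rim), 58 mm tall, wall 3 mm, floor 5 mm thick, 180 g; origin at the centre of the underside, z up. It stands in front of the electrode's stand
- vial_block: aluminium vial block, fixed, 64 x 156 mm, 45 mm high; three bores in a row along its own y, 49 mm apart, each 38 mm wide, 35 mm deep (floor 10 mm above the bench). Origin at the centre of the underside, z up. A vial in it stands 60 mm out; hold it with the fingers closing across the row (along the block's x), so that they pass beside the neighbours
- bore_0 (a point): centre of the mouth of bore 0 of the block, 45 mm above the bench; bore 1 is the middle one
- bore_1 (a point): centre of the mouth of bore 1 of the block, 45 mm above the bench; bore 1 is the middle one
- bore_2 (a point): centre of the mouth of bore 2 of the block, 45 mm above the bench; bore 1 is the middle one
- vial_yellow: open white plastic vial whose upper 29 mm are yellow; round, 34 mm in outer and 28 mm in inner diameter, 95 mm tall, floor 8.5 mm thick, 60 g; loose on the bench to the right at first, or absent (two or three of the four are there). Weakest standard. Origin at the centre of the underside, z up to the open mouth
- vial_green: open white plastic vial whose upper 29 mm are green; round, 34 mm in outer and 28 mm in inner diameter, 95 mm tall, floor 8.5 mm thick, 60 g; loose on the bench to the right at first, or absent (two or three of the four are there). Second weakest standard. Origin at the centre of the underside, z up to the open mouth
- vial_blue: open white plastic vial whose upper 29 mm are blue; round, 34 mm in outer and 28 mm in inner diameter, 95 mm tall, floor 8.5 mm thick, 60 g; loose on the bench to the right at first, or absent (two or three of the four are there). Second strongest standard. Origin at the centre of the underside, z up to the open mouth
- vial_red: open white plastic vial whose upper 29 mm are red; round, 34 mm in outer and 28 mm in inner diameter, 95 mm tall, floor 8.5 mm thick, 60 g; loose on the bench to the right at first, or absent (two or three of the four are there). Strongest standard. Origin at the centre of the underside, z up to the open mouth
- media: bystander: clear glass bottle with a blue cap, 66 mm wide, 147 mm tall, behind the block; to be left alone; origin at the centre of the underside
- orange_bottle: bystander: small clear bottle with an orange cap, 46 mm wide, 97 mm tall, behind the block; to be left alone; origin at the centre of the underside

How it is judged:
On the way, in this order (a step that is already met when the one before it is completed fails the run):
1. every vial that is there stands upright, fully down in a bore of the block, let go ((horizontal distance between vial_yellow and bore_0 below 0.006 m or horizontal distance between vial_yellow and bore_1 below 0.006 m or horizontal distance between vial_yellow and bore_2 below 0.006 m) and z of each of vial_yellow, vial_green, vial_blue, vial_red in the frame of vial_block below 0.016 m and angle between each of vial_yellow, vial_green, vial_blue, vial_red's own z axis and vertical below 0.12 rad and contact force between the fingers and vial_yellow below 0.3 N and (horizontal distance between vial_green and bore_0 below 0.006 m or horizontal distance between vial_green and bore_1 below 0.006 m or horizontal distance between vial_green and bore_2 below 0.006 m) and contact force between the fingers and vial_green below 0.3 N and (horizontal distance between vial_blue and bore_0 below 0.006 m or horizontal distance between vial_blue and bore_1 below 0.006 m or horizontal distance between vial_blue and bore_2 below 0.006 m) and contact force between the fingers and vial_blue below 0.3 N and (horizontal distance between vial_red and bore_0 below 0.006 m or horizontal distance between vial_red and bore_1 below 0.006 m or horizontal distance between vial_red and bore_2 below 0.006 m) and contact force between the fingers and vial_red below 0.3 N), for 0.3 s.
2. the electrode's tip is in the lower half of the rinsing dish, clear of its floor, for 2 s (horizontal distance between electrode and rinse_dish below 0.032 m and z of electrode in the frame of rinse_dish between 0.008 and 0.036 m and angle between rinse_dish's own z axis and vertical below 0.15 rad), for 2 s.
3. the tip is in the lower half of the yellow vial in the block, clear of its floor, for 2 s (horizontal distance between electrode and vial_yellow below 0.0135 m and z of electrode in the frame of vial_yellow between 0.0115 and 0.06 m and z of vial_yellow in the frame of vial_block below 0.016 m), for 2 s.
4. the tip is in the lower half of the green vial in the block, clear of its floor, for 2 s (horizontal distance between electrode and vial_green below 0.0135 m and z of electrode in the frame of vial_green between 0.0115 and 0.06 m and z of vial_green in the frame of vial_block below 0.016 m), for 2 s.
5. the tip is in the lower half of the blue vial in the block, clear of its floor, for 2 s (horizontal distance between electrode and vial_blue below 0.0135 m and z of electrode in the frame of vial_blue between 0.0115 and 0.06 m and z of vial_blue in the frame of vial_block below 0.016 m), for 2 s.
6. the tip is in the lower half of the red vial in the block, clear of its floor, for 2 s (horizontal distance between electrode and vial_red below 0.0135 m and z of electrode in the frame of vial_red between 0.0115 and 0.06 m and z of vial_red in the frame of vial_block below 0.016 m), for 2 s.
7. the tip is again in the lower half of the rinsing dish, clear of its floor, for 2 s (all of step 2), for 2 s.
At the end, for the whole second after the job is handed in: the electrode stands upright in its stand, fully down (within about 8 mm), let go and at rest; every vial that is there stands upright in a bore of the block, fully down (within 6 mm); the rinsing dish stands upright on the bench (all of step 1 and horizontal distance between electrode and electrode_stand below 0.008 m and height (world z) of electrode below 0.024 m and angle between electrode's own z axis and vertical below 0.12 rad and linear speed of electrode below 0.03 m/s and contact force between the fingers and electrode below 0.3 N and angle between rinse_dish's own z axis and vertical below 0.1 rad and height (world z) of rinse_dish below 0.01 m); the robot touches nothing.
It fails at once if the big clear bottle is shifted by more than 4 cm or tipped (distance of media from where it was at the start of the episode above 0.04 m or angle between media's own z axis and vertical above 0.5 rad).
It fails at once if the small bottle with the orange cap is shifted by more than 4 cm or tipped (distance of orange_bottle from where it was at the start of the episode above 0.04 m or angle between orange_bottle's own z axis and vertical above 0.5 rad).
Of vial_yellow, vial_green, vial_blue, vial_red only 2 to 3 are there at a start; the rules pass over those that are not, and their reading is None.
At some moment in a run one of rinse_dish may be knocked a few centimetres aside while the robot is not near it.
It also fails if it takes over 210 s, if anything falls off the work surface, if the arm or the gripper's body presses on something with over 40 N, if the wrist force passes 120 N, or if a joint passes its speed limit or range.

ROBOT

A 7-joint arm with a two-finger parallel gripper is mounted at the origin on a cart in front of the work surface, level with it; the furniture and walls round the work are solid. World frame = base frame: x ahead of the robot, y to its left, z up, the work surface at z = 0. Lengths are in m, angles in rad, forces in N, time in s.
With the tool pointing down it reaches from about 0.4 to 0.875 m from the base axis. Payload 19.3 kg.
Tool frame: the origin (TCP) lies between the finger pads; the fingertips stand bot.tcp_to_tips ahead of it and the grasp point (between the pads) is the TCP (bot.tcp_to_tips is the distance from the TCP to the fingertips, in m); z points along the fingers, y is the line along which they close (so a half turn about z gives the same grasp; the last joint's range is limited). The gripper opens to 85 mm and grips with 20 to 120 N. Pads are 22 mm wide; open, the fingers measure 114 mm over their backs; the gripper's body (76 mm by 85 mm) begins 54 mm behind the grasp point. The pads swing forward as they close: fully open they stand 13 mm farther back than shut.
Start: joints at [1.165, 0.521, -0.036, 1.599, 0.021, 1.021, -0.113], TCP at [0.206, -0.59, 0.25] pointing down, gripper open.
Joint ranges: [-2.91, 2.91], [-0.3, 2.13], [-1.5, 1.42], [0.17, 2.43], [-1.26, 4.41], [0.16, 1.93], [-2.52, 2.52]. Speed limits (rad/s): [1.89, 1.89, 2.39, 2.39, 3.01, 3.01, 3.01].

INTERFACE

Orientations are given as [roll, pitch, yaw] about the fixed x, y, z axes, in that order (R = Rz(yaw) Ry(pitch) Rx(roll)).
In Python, from workcell import telemetry, grab_frame, bot gives the robot as it stands. The module is installed in compiled form; this text tells all that it offers.
- The arm moves only by the shell command python3 -m crank 'ROWS' [FORCE]. ROWS is text: rows parted by semicolons, each of 7 numbers parted by spaces: the finger opening in m, from 0 to 0.0854, then the shift along the tool's x, y, z in m, then the turn, a rotation vector about the tool's x, y, z in degrees. A call has exactly 8 rows; each row shifts and turns the commanded pose from where the row before left it, along the tool's axes as they then stand; what a row does not reach is not made up. A row lasts 1/12 s, in which the tool goes at most 41.7 mm and 7.16 degrees, less where a joint would pass 70% of its speed; a pose out of reach is approached as far as the arm can. A call with a gripper value outside its range is refused whole. The fingers move at their own pace and stop on an object; FORCE is the grip in N (left out, the last holds). Time passes only in rows, so rows that do not move let the fingers close, or fill a call up. It gives the time, the measured TCP pose, the force, the opening and the grip force at its end, in the units of the state.
- telemetry.observe(): the state, without advancing time (a new reading comes with each control period).
- grab_frame(name): name is "scene" or "top"; returns a dict with "pixels" (420x560x3 uint8, red, green, blue), "depth" (420x560 float32, m along the optical axis (not along the pixel's ray), 0 where there is no reading), "vertical_fov" (degrees; the focal length in pixels is half the picture's height over the tangent of half this angle, whatever the lens; pixels are square), "cx", "cy" (the principal point, pixels), "distortion" ([k1, k2, p1, p2, k3] as OpenCV has them; the pictures are not rectified), "R" (3x3) and "t" (3): a world point X has camera coordinates R X + t. Camera axes: x right, y down, z forward; pixel columns grow to the right and rows downward; lengths in m; the calibration is good to about 2 mm. A picture is of the moment at which its call begins.
- bot.job_done(): hands the job in; it is judged then, once.
The state is a dict: "clock": time; "qpos": joint angles; "qd": joint speeds; "joint_efforts": joint torques, N m; "position": TCP position; "tool_rot": TCP orientation; "force": force on the tool from outside, world axes, zero at the start; "moment": the same for the moment, N m; "grip_width": finger opening in m; "finger_force": force on a finger pad.
Only numpy, scipy, OpenCV 4.12 (cv2) and the standard library are available. Lean on these libraries where they do the work, as an engineer would, in place of code of your own. Each camera call takes 0.05 s, during which the arm holds its last target. There are 200 camera calls.

## Working session

There is one attempt and no reset: what is moved stays moved. The work goes in short steps, Python scripts to look and compute and a shell command to move; the robot and the scene stay as the last step left them, time stands still between calls to the robot, and variables do not carry over. Pictures are saved under pics/ and viewed, at most 14 in all, crops included, and the job is handed in when it is done.

```bash
mkdir -p pics; python3 - <<'E'
from workcell import telemetry, grab_frame, bot
import cv2
s=telemetry.observe(); print({k:s[k] for k in("clock","position","tool_rot","force","grip_width")},bot.tcp_to_tips)
for n in("scene","top"):
    f=grab_frame(n); cv2.imwrite(f"pics/{n}0.png",f["pixels"][:,:,::-1]); print(n,f["vertical_fov"],f["cx"],f["cy"],f["distortion"],f["R"],f["t"])
E
```

```text
{'clock': 0.0, 'position': array([ 0.20580984, -0.58981244,  0.24972192]), 'tool_rot': array([-3.14045806e+00,  8.34371382e-05,  3.35748371e-01]), 'force': array([-0.13797587, -0.26471241, -0.24907262]), 'grip_width': 0.08501449552546606} 0.019
scene 53.107990250166914 283.12012588044 204.89226037069648 [-0.05920544  0.          0.          0.          0.        ] [[ 0.89357503 -0.44884511 -0.00785703]
 [-0.35226786 -0.69024216 -0.63203885]
 [ 0.2782643   0.56754191 -0.77489687]] [-0.51096707  0.23108379  0.92969293]
top 45.06316297572259 276.7759489086332 205.64621422987332 [0.02710468 0.         0.         0.         0.        ] [[-0.00970548 -0.99991387 -0.00883538]
 [-0.99837136  0.0101865  -0.05613262]
 [ 0.05621778  0.00827619 -0.99838423]] [-0.0507014   0.58009079  1.07885067]
```

View pics/scene0.png

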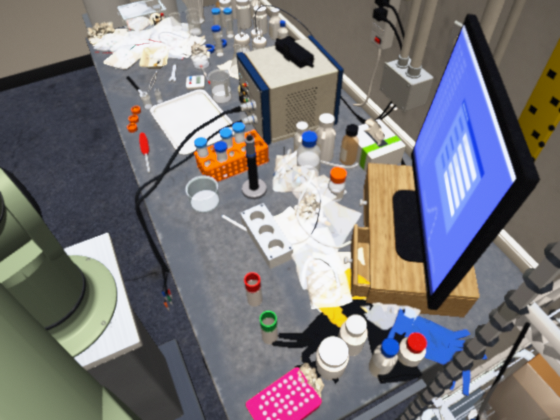

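View pics/top0.png

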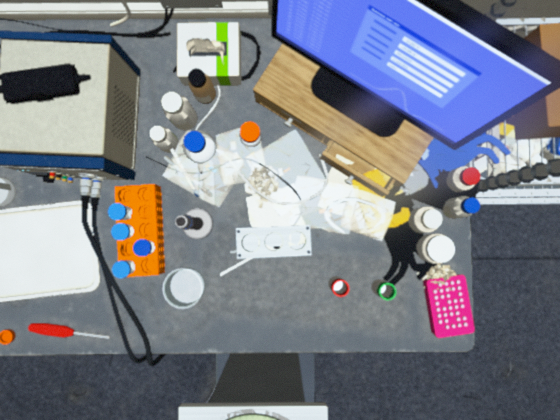

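Scene shows a red vial at (252,283) and a green one at (268,322), with no yellow or blue vial. The block is at (265,235), the electrode at (253,165), the dish at (203,193). In the top view, red is at (340,288), green (387,291), block (273,242), dish (184,288), electrode (190,222).

```bash
cat > h.py <<'E'
import numpy as np, cv2
from workcell import telemetry, grab_frame, bot
def K(f):
    F=f["pixels"].shape[0]/2/np.tan(np.radians(f["vertical_fov"]/2))
    return np.array([[F,0,f["cx"]],[0,F,f["cy"]],[0,0,1.]])
def at(f,u,v,z):
    "world point of pixel at height z"
    p=cv2.undistortPoints(np.array([[[u,v]]],float),K(f),np.array(f["distortion"]))[0,0]
    d=f["R"].T@np.array([p[0],p[1],1]); c=-f["R"].T@f["t"]
    return c+d*(z-c[2])/d[2]
def px(f,X):
    return cv2.projectPoints(np.array(X,float).reshape(-1,3),cv2.Rodrigues(f["R"])[0],f["t"],K(f),np.array(f["distortion"]))[0][:,0]
def cloud(f):
    h,w=f["depth"].shape; v,u=np.mgrid[:h,:w]
    p=cv2.undistortPoints(np.stack([u,v],-1).reshape(-1,1,2).astype(float),K(f),np.array(f["distortion"]))[:,0]
    d=f["depth"].reshape(-1,1); P=np.c_[p,np.ones(len(p))]*d
    return ((P-f["t"])@f["R"]).reshape(h,w,3)
def crop(f,name,x,y,w,h,s): cv2.imwrite(name,cv2.resize(f["pixels"][y:y+h,x:x+w,::-1],None,fx=s,fy=s,interpolation=cv2.INTER_CUBIC))
E
python3 - <<'E'
from h import *
f=grab_frame("top"); crop(f,"pics/t1.png",155,195,260,120,3)
g=grab_frame("scene"); crop(g,"pics/s1.png",180,130,130,210,2.8)
P=cloud(f)
for n,u,v in(("red",340,280),("red",333,288),("green",387,283),("block",300,230),("ehead",181,222),("bench",330,330)): print(n,P[v,u].round(3))
E
```

```text
red [ 0.426 -0.181  0.097]
red [ 0.41  -0.167  0.095]
green [ 0.419 -0.274  0.095]
block [ 0.526 -0.105  0.045]
ehead [0.542 0.116 0.191]
bench [ 0.311 -0.169  0.001]
```

View pics/t1.png

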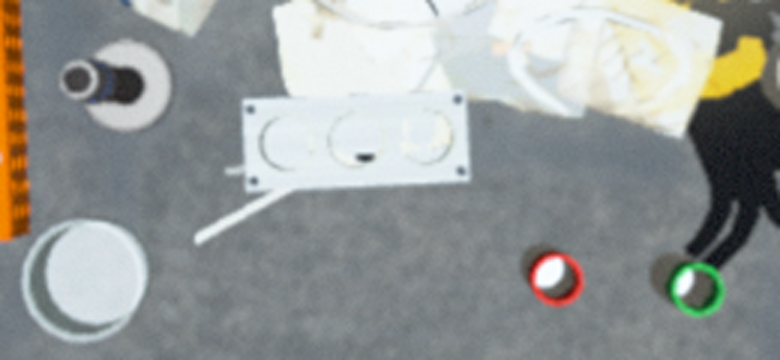

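View pics/s1.png

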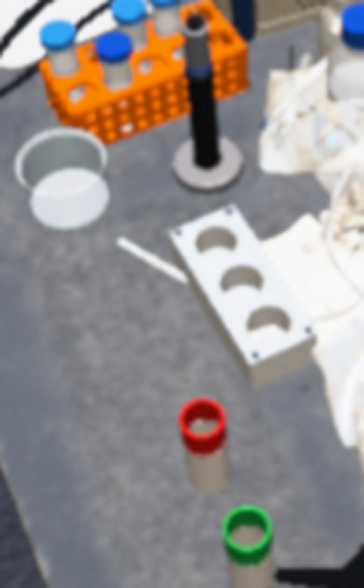

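Top crop: red rim centre (556,278), green (697,289), bores (287,142), (351,140), (426,136), dish rim (85,280), electrode cap (79,78), foot (128,84). Scene crop: red rim (202,426), green (247,535), bores (217,242), (242,281), (268,323), dish rim (61,162).

```bash
python3 - <<'E'
from h import *
f=grab_frame("top"); g=grab_frame("scene")
T=dict(red=(556,278,.095),green=(697,289,.095),b0=(287,142,.045),b1=(351,140,.045),b2=(426,136,.045),c1=(243,99,.045),c2=(466,94,.045),c3=(469,181,.045),c4=(246,191,.045),dish=(85,280,.058),cap=(79,78,.191),foot=(128,84,.014))
S=dict(red=(202,426,.095),green=(247,535,.095),b0=(217,242,.045),b1=(242,281,.045),b2=(268,323,.045),dish=(61,162,.058),foot=(208,161,.014),cap=(197,18,.191))
for n,(u,v,z) in T.items(): print("T",n,at(f,155+(u+.5)/3-.5,195+(v+.5)/3-.5,z).round(4))
for n,(u,v,z) in S.items(): print("S",n,at(g,180+(u+.5)/2.8-.5,130+(v+.5)/2.8-.5,z).round(4))
P=cloud(f); m=(P[...,2]>.04)&(P[...,2]<.05)&(abs(P[...,0]-.5)<.08)&(abs(P[...,1]+.03)<.12)
q=P[m][:,:2]; r=cv2.minAreaRect(q.astype(np.float32)); print(r)
def circ(z0,z1,x,y,r):
    for cam,Q in(("T",P),("S",cloud(g))):
        m=(Q[...,2]>z0)&(Q[...,2]<z1)&(np.hypot(Q[...,0]-x,Q[...,1]-y)<r)
        q=Q[m][:,:2]; 
        if len(q)>4: print(cam,m.sum(),q.min(0).round(4),q.max(0).round(4),((q.min(0)+q.max(0))/2).round(4),q.mean(0).round(4))
for n,a in dict(red=(.085,.1,.41,-.182,.035),green=(.085,.1,.4,-.274,.035),dish=(.05,.065,.41,.12,.06),head=(.18,.2,.54,.116,.04)).items(): print(n); circ(*a)
E
```

```text
T red [ 0.4115 -0.181   0.095 ]
T green [ 0.4036 -0.2737  0.095 ]
T b0 [ 5.021e-01 -5.000e-04  4.500e-02]
T b1 [ 0.5031 -0.0453  0.045 ]
T b2 [ 0.5054 -0.0977  0.045 ]
T c1 [0.5325 0.0301 0.045 ]
T c2 [ 0.5344 -0.1261  0.045 ]
T c3 [ 0.4738 -0.1273  0.045 ]
T c4 [0.4683 0.0283 0.045 ]
T dish [0.4092 0.1381 0.058 ]
T cap [0.5442 0.1162 0.191 ]
T foot [0.5445 0.1159 0.014 ]
S red [ 0.4059 -0.1885  0.095 ]
S green [ 0.399  -0.2801  0.095 ]
S b0 [ 0.5    -0.0016  0.045 ]
S b1 [ 0.5017 -0.0497  0.045 ]
S b2 [ 0.5026 -0.0985  0.045 ]
S dish [0.4072 0.1384 0.058 ]
S foot [0.5415 0.1149 0.014 ]
S cap [0.5452 0.1196 0.191 ]
((0.5238623023033142, -0.06047889590263367), (0.10374264419078827, 0.18309934437274933), 2.236631393432617)
red
T 86 [ 0.3944 -0.1969] [ 0.4277 -0.165 ] [ 0.4111 -0.181 ] [ 0.4103 -0.1807]
S 123 [ 0.3923 -0.2002] [ 0.4258 -0.1652] [ 0.409  -0.1827] [ 0.4089 -0.1836]
green
T 102 [ 0.3876 -0.2922] [ 0.4207 -0.2567] [ 0.4042 -0.2745] [ 0.4035 -0.2748]
S 131 [ 0.3843 -0.293 ] [ 0.4186 -0.2589] [ 0.4015 -0.2759] [ 0.4008 -0.2765]
dish
T 279 [0.3678 0.099 ] [0.4503 0.1798] [0.409  0.1394] [0.4073 0.1435]
S 207 [0.3665 0.0974] [0.4486 0.1793] [0.4075 0.1384] [0.4084 0.1433]
head
T 134 [0.5328 0.1064] [0.5548 0.1284] [0.5438 0.1174] [0.5437 0.1171]
S 67 [0.5298 0.1049] [0.5525 0.125 ] [0.5412 0.1149] [0.5404 0.1131]
```

```bash
python3 -m crank '0.085 0 0 0 0 0 -7.076;0.085 0 0 0 0 0 -7.076;0.085 0 0 0 0 0 -7.076;0.085 0 0 0 0 0 -7.076;0.085 0 0 0 0 0 -7.076;0.085 0 0 0 0 0 -7.076;0.085 0 0 0 0 0 -7.076;0.085 0 0 0 0 0 -7.076' 30
python3 -m crank '0.085 0 0 0 0 0 -7.076;0.085 0 0 0 0 0 -7.076;0.085 0.0255 0.0127 0 0 0 0;0.085 0.0255 0.0127 0 0 0 0;0.085 0.0255 0.0127 0 0 0 0;0.085 0.0255 0.0127 0 0 0 0;0.085 0.0255 0.0127 0 0 0 0;0.085 0.0255 0.0127 0 0 0 0'
python3 -m crank '0.085 0.0255 0.0127 0 0 0 0;0.085 0.0255 0.0127 0 0 0 0;0.085 0.0255 0.0127 0 0 0 0;0.085 0.0255 0.0127 0 0 0 0;0.085 0.0255 0.0127 0 0 0 0;0.085 0.0255 0.0127 0 0 0 0;0.085 0 0 0 0 0 0;0.085 0 0 0 0 0 0'
```

```text
clock: 0.97
position: [0.2058, -0.5901, 0.2503]
tool_rot: [-3.141, -0.0, 1.33]
force: [-0.0, -0.3, 0.4]
grip_width: 0.0846
finger_force: 0.0
clock: 1.63
position: [0.2825, -0.4358, 0.2503]
tool_rot: [-3.142, 0.0, 1.571]
force: [1.2, -0.6, 0.5]
grip_width: 0.0851
finger_force: 0.0
clock: 2.3
position: [0.359, -0.2831, 0.2505]
tool_rot: [3.141, 0.0, 1.573]
force: [-1.0, -0.4, 0.5]
grip_width: 0.085
finger_force: 0.0
```

```bash
python3 -m crank '0.085 0.0254 0.0128 0 0 0 0;0.085 0.0254 0.0128 0 0 0 0;0.085 0.0254 0.0128 0 0 0 0;0.085 0.0254 0.0128 0 0 0 0;0.085 0 0 0.02 0 0 0;0.085 0 0 0.02 0 0 0;0.085 0 0 0.02 0 0 0;0.085 0 0 0.02 0 0 0'
python3 -m crank '0.085 0 0 0.02 0 0 0;0.085 0 0 0.02 0 0 0;0.085 0 0 0.02 0 0 0;0.085 0 0 0.02 0 0 0;0.085 0 0 0.01 0 0 0;0.085 0 0 0.01 0 0 0;0.085 0 0 0 0 0 0;0.085 0 0 0 0 0 0'
python3 -m crank '0.03 0 0 0 0 0 0;0.02 0 0 0 0 0 0;0.02 0 0 0 0 0 0;0.02 0 0 0 0 0 0;0.02 0 0 0 0 0 0;0.02 0 0 0 0 0 0;0.02 0 0 0 0 0 0;0.02 0 0 0 0 0 0' 30
```

```text
clock: 2.97
position: [0.4093, -0.1834, 0.1694]
tool_rot: [3.141, 0.0, 1.57]
force: [0.2, 0.1, -0.9]
grip_width: 0.0848
finger_force: 0.0
clock: 3.63
position: [0.4096, -0.1827, 0.0705]
tool_rot: [-3.141, 0.0, 1.571]
force: [-0.1, -0.3, 0.3]
grip_width: 0.0855
finger_force: 0.0
clock: 4.3
position: [0.4098, -0.1827, 0.0708]
tool_rot: [3.141, 0.0, 1.571]
force: [-1.7, 0.0, 8.7]
grip_width: 0.0332
finger_force: 29.5
```

```bash
python3 -m crank '0.02 0 0 -0.01 0 0 0;0.02 0 0 -0.02 0 0 0;0.02 0 0 -0.02 0 0 0;0.02 0 0 -0.02 0 0 0;0.02 0 0 -0.01 0 0 0;0.02 0.015 0.0075 0 0 0 0;0.02 0.02 0.01 0 0 0 0;0.02 0.02 0.01 0 0 0 0'
python3 -m crank '0.02 0.025 0.0125 0 0 0 0;0.02 0.025 0.0125 0 0 0 0;0.02 0.025 0.0125 0 0 0 0;0.02 0.02 0.01 0 0 0 0;0.02 0.018 0.009 0 0 0 0;0.02 0.015 0.0072 0 0 0 0;0.02 0 0 0.02 0 0 0;0.02 0 0 0 0 0 0'
python3 - <<'E'
from h import *
f=grab_frame("top"); crop(f,"pics/t2.png",210,195,130,80,6)
g=grab_frame("scene"); crop(g,"pics/s2.png",215,160,110,110,5)
s=telemetry.observe(); print(s["position"],s["grip_width"],s["finger_force"])
E
```

```text
clock: 4.97
position: [0.4372, -0.1273, 0.1507]
tool_rot: [3.141, 0.0, 1.569]
force: [-0.6, 0.1, 0.7]
grip_width: 0.0331
finger_force: 30.1
clock: 5.63
position: [0.4998, 0.0012, 0.1284]
tool_rot: [-3.139, -0.0, 1.572]
force: [-1.6, -1.0, -1.6]
grip_width: 0.0329
finger_force: 30.1
[5.00101187e-01 2.10389722e-04 1.30154112e-01] 0.032759975182071945 30.108862733468413
```

View pics/s2.png

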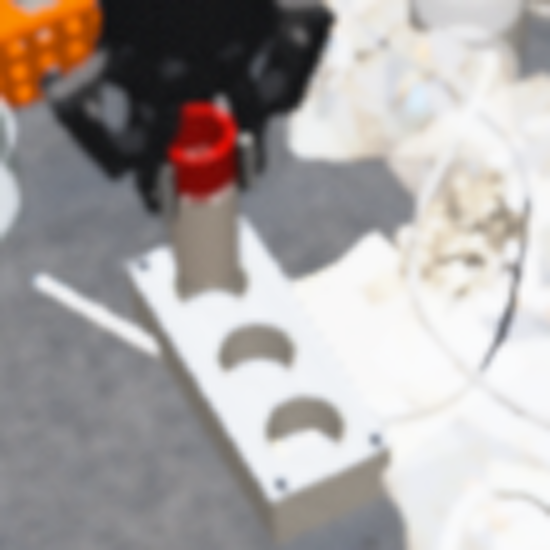

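Held vial hovers over bore 0 (bottom at about (210,290) in the crop); lowering gently and watching the force.

```bash
python3 -m crank '0.02 0 0 0.005 0 0 0;0.02 0 0 0.005 0 0 0;0.02 0 0 0.005 0 0 0;0.02 0 0 0.003 0 0 0;0.02 0 0 0.002 0 0 0;0.02 0 0 0.002 0 0 0;0.02 0 0 0.002 0 0 0;0.02 0 0 0 0 0 0'
```

```text
clock: 6.4
position: [0.5007, 0.0005, 0.106]
tool_rot: [-3.141, -0.0, 1.571]
force: [-0.4, 1.1, -1.6]
grip_width: 0.0331
finger_force: 30.1
```

```bash
python3 -m crank '0.02 0 0 0.004 0 0 0;0.02 0 0 0.004 0 0 0;0.02 0 0 0.004 0 0 0;0.02 0 0 0.004 0 0 0;0.02 0 0 0.004 0 0 0;0.02 0 0 0.003 0 0 0;0.02 0 0 0.001 0 0 0;0.02 0 0 0 0 0 0'
```

```text
clock: 7.07
position: [0.5006, 0.0006, 0.082]
tool_rot: [-3.141, -0.0, 1.571]
force: [-0.3, -0.1, -0.3]
grip_width: 0.0329
finger_force: 30.1
```

```bash
python3 -m crank '0.05 0 0 0 0 0 0;0.085 0 0 0 0 0 0;0.085 0 0 0 0 0 0;0.085 0 0 0 0 0 0;0.085 0 0 -0.01 0 0 0;0.085 0 0 -0.02 0 0 0;0.085 0 0 -0.02 0 0 0;0.085 0 0 -0.02 0 0 0'
python3 -m crank '0.085 -0.0345 -0.0122 0 0 0 0;0.085 -0.0345 -0.0122 0 0 0 0;0.085 -0.0345 -0.0122 0 0 0 0;0.085 -0.0345 -0.0122 0 0 0 0;0.085 -0.0345 -0.0122 0 0 0 0;0.085 -0.0345 -0.0122 0 0 0 0;0.085 -0.0345 -0.0122 0 0 0 0;0.085 -0.0345 -0.0122 0 0 0 0'
python3 -m crank '0.085 0 0 0 0 0 0;0.085 0 0 0 0 0 0;0.085 0 0 0.02 0 0 0;0.085 0 0 0.02 0 0 0;0.085 0 0 0.02 0 0 0;0.085 0 0 0.02 0 0 0;0.085 0 0 0 0 0 0;0.085 0 0 0 0 0 0'
```

```text
clock: 7.73
position: [0.5006, 0.0006, 0.1538]
tool_rot: [-3.141, -0.0, 1.571]
force: [-0.4, -0.4, 0.2]
grip_width: 0.0849
finger_force: 0.0
clock: 8.4
position: [0.4023, -0.2771, 0.1532]
tool_rot: [3.141, 0.0, 1.571]
force: [1.1, 0.3, 1.5]
grip_width: 0.0848
finger_force: 0.0
clock: 9.07
position: [0.4035, -0.2742, 0.0725]
tool_rot: [-3.141, -0.001, 1.573]
force: [0.5, -0.2, -0.6]
grip_width: 0.0849
finger_force: 0.0
```

```bash
python3 -m crank '0.03 0 0 0 0 0 0;0.02 0 0 0 0 0 0;0.02 0 0 0 0 0 0;0.02 0 0 0 0 0 0;0.02 0 0 0 0 0 0;0.02 0 0 0 0 0 0;0.02 0 0 0 0 0 0;0.02 0 0 0 0 0 0' 30
python3 -m crank '0.02 0 0 -0.01 0 0 0;0.02 0 0 -0.02 0 0 0;0.02 0 0 -0.02 0 0 0;0.02 0 0 -0.02 0 0 0;0.02 0 0 -0.01 0 0 0;0.02 0.015 0.0085 0 0 0 0;0.02 0.02 0.0115 0 0 0 0;0.02 0.02 0.0115 0 0 0 0'
python3 -m crank '0.02 0.025 0.014 0 0 0 0;0.02 0.025 0.014 0 0 0 0;0.02 0.025 0.014 0 0 0 0;0.02 0.02 0.0115 0 0 0 0;0.02 0.015 0.0085 0 0 0 0;0.02 0.012 0.006 0 0 0 0;0.02 0 0 0.02 0 0 0;0.02 0 0 0 0 0 0'
python3 - <<'E'
from h import *
f=grab_frame("top"); crop(f,"pics/t3.png",220,200,110,80,6)
g=grab_frame("scene"); crop(g,"pics/s3.png",215,160,110,110,5)
s=telemetry.observe(); print(s["position"],s["grip_width"],s["finger_force"])
E
```

```text
clock: 9.73
position: [0.4035, -0.2757, 0.073]
tool_rot: [3.141, 0.001, 1.571]
force: [-0.7, 0.2, 10.5]
grip_width: 0.0328
finger_force: 31.7
clock: 10.4
position: [0.4347, -0.2203, 0.1527]
tool_rot: [3.141, 0.0, 1.569]
force: [-0.7, -0.1, -1.4]
grip_width: 0.0326
finger_force: 31.3
clock: 11.07
position: [0.5018, -0.0977, 0.1304]
tool_rot: [-3.139, -0.001, 1.572]
force: [-0.8, 0.5, -1.8]
grip_width: 0.033
finger_force: 31.2
[ 0.50203854 -0.09866358  0.13217209] 0.032694254512868386 31.21700698742643
```

View pics/s3.png

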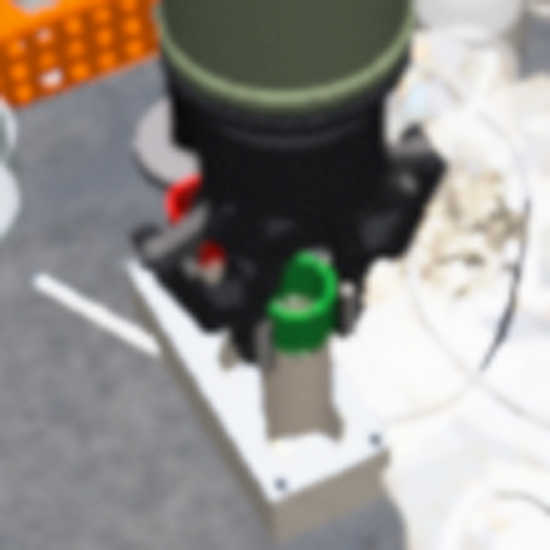

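The green vial over bore 2 sits slightly left of the bore (bore 267..343, vial 266..332 px), so I shift +x 1.5 mm and lower.

```bash
python3 -m crank '0.02 0 0.0015 0.005 0 0 0;0.02 0 0 0.005 0 0 0;0.02 0 0 0.005 0 0 0;0.02 0 0 0.004 0 0 0;0.02 0 0 0.002 0 0 0;0.02 0 0 0.002 0 0 0;0.02 0 0 0.002 0 0 0;0.02 0 0 0 0 0 0'
python3 -m crank '0.02 0 0 0.004 0 0 0;0.02 0 0 0.004 0 0 0;0.02 0 0 0.004 0 0 0;0.02 0 0 0.004 0 0 0;0.02 0 0 0.004 0 0 0;0.02 0 0 0.003 0 0 0;0.02 0 0 0 0 0 0;0.02 0 0 0 0 0 0'
```

```text
clock: 11.83
position: [0.504, -0.0985, 0.107]
tool_rot: [-3.141, -0.0, 1.571]
force: [-0.0, -0.2, -1.2]
grip_width: 0.0323
finger_force: 31.2
clock: 12.5
position: [0.5041, -0.0984, 0.0841]
tool_rot: [-3.141, -0.0, 1.571]
force: [0.5, 0.4, -1.2]
grip_width: 0.0326
finger_force: 31.2
```

```bash
python3 -m crank '0.05 0 0 0 0 0 0;0.085 0 0 0 0 0 0;0.085 0 0 0 0 0 0;0.085 0 0 0 0 0 0;0.085 0 0 -0.02 0 0 0;0.085 0 0 -0.02 0 0 0;0.085 0 0 -0.03 0 0 0;0.085 0 0 -0.03 0 0 0'
python3 -m crank '0.085 0 0 -0.03 0 0 0;0.085 0 0 -0.03 0 0 0;0.085 0 0 -0.02 0 0 0;0.085 0.035 0.0064 0 0 0 0;0.085 0.035 0.0064 0 0 0 0;0.085 0.035 0.0064 0 0 0 0;0.085 0.035 0.0064 0 0 0 0;0.085 0.035 0.0064 0 0 0 0'
python3 -m crank '0.085 0.035 0.0064 0 0 0 0;0.085 0.005 0.001 0 0 0 0;0.085 0 0 0 0 0 0;0.085 0 0 0 0 0 0;0.085 0 0 0 0 0 0;0.085 0 0 0 0 0 0;0.085 0 0 0 0 0 0;0.085 0 0 0 0 0 0'
python3 - <<'E'
from h import *
f=grab_frame("top"); g=grab_frame("scene")
h=cv2.hconcat([cv2.resize(f["pixels"][200:320,130:330,::-1],None,fx=2,fy=2),cv2.resize(g["pixels"][120:270,160:320,::-1],(320,240)) ][:1]+[cv2.resize(g["pixels"][125:245,160:340,::-1],(360,240))])
cv2.imwrite("pics/c4.png",h)
for n,(x,y) in dict(red=(.501,0),green=(.504,-.0985)).items():
  for c,F in(("T",f),("S",g)):
    Q=cloud(F); m=(Q[...,2]>.09)&(Q[...,2]<.12)&(np.hypot(Q[...,0]-x,Q[...,1]-y)<.03); q=Q[m]
    if m.sum()>10: print(n,c,m.sum(),((q.min(0)+q.max(0))/2)[:2].round(4),np.percentile(q[:,2],95).round(4))
print(telemetry.observe()["position"])
E
```

```text
clock: 13.17
position: [0.5037, -0.0983, 0.1852]
tool_rot: [-3.14, -0.0, 1.571]
force: [-0.3, -0.2, 0.3]
grip_width: 0.085
finger_force: 0.0
clock: 13.83
position: [0.5361, 0.078, 0.2645]
tool_rot: [3.141, 0.0, 1.57]
force: [1.0, -0.6, 0.4]
grip_width: 0.085
finger_force: 0.0
clock: 14.5
position: [0.5436, 0.1157, 0.2644]
tool_rot: [3.141, 0.0, 1.57]
force: [0.3, 0.2, -0.3]
grip_width: 0.0846
finger_force: 0.0
red T 78 [0.5011 0.0017] 0.1075
red S 139 [5.004e-01 1.000e-04] 0.1069
green T 77 [ 0.5041 -0.0966] 0.1081
green S 156 [ 0.5031 -0.0988] 0.1067
[0.54358822 0.11604103 0.26436465]
```

View pics/c4.png

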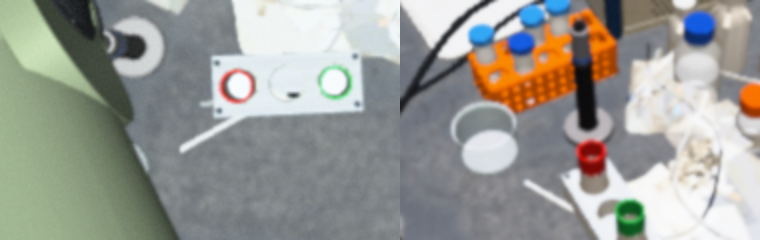

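Picture: red in the left bore (238,85), green in the right bore (334,82), both down (rims near 106 mm); dish undisturbed. Now the electrode.

```bash
python3 -m crank '0.085 0 0 0.02 0 0 0;0.085 0 0 0.02 0 0 0;0.085 0 0 0.02 0 0 0;0.085 0 0 0.02 0 0 0;0.085 0 0 0.01 0 0 0;0.085 0 0 0.01 0 0 0;0.085 0 0 0.002 0 0 0;0.085 0 0 0 0 0 0'
python3 -m crank '0.02 0 0 0 0 0 0;0.015 0 0 0 0 0 0;0.015 0 0 0 0 0 0;0.015 0 0 0 0 0 0;0.015 0 0 0 0 0 0;0.015 0 0 0 0 0 0;0.015 0 0 0 0 0 0;0.015 0 0 0 0 0 0' 40
python3 -m crank '0.015 0 0 0 0 0 0;0.015 0 0 0 0 0 0;0.015 0 0 -0.01 0 0 0;0.015 0 0 -0.01 0 0 0;0.015 0 0 -0.01 0 0 0;0.015 0 0 -0.01 0 0 0;0.015 0 0 0 0 0 0;0.015 0 0 0 0 0 0'
```

```text
clock: 15.27
position: [0.5436, 0.1165, 0.1623]
tool_rot: [-3.141, 0.0, 1.571]
force: [-0.7, 1.0, -1.1]
grip_width: 0.0848
finger_force: 0.0
clock: 15.93
position: [0.5437, 0.1165, 0.1627]
tool_rot: [3.141, -0.0, 1.571]
force: [-1.6, -0.8, 6.5]
grip_width: 0.023
finger_force: 39.0
clock: 16.6
position: [0.5439, 0.1165, 0.203]
tool_rot: [3.14, -0.0, 1.571]
force: [-0.7, -0.3, -0.3]
grip_width: 0.0232
finger_force: 39.2
```

```bash
python3 -m crank '0.015 0 0 -0.015 0 0 0;0.015 0 0 -0.015 0 0 0;0.015 0 0 -0.015 0 0 0;0.015 0 0 -0.015 0 0 0;0.015 0 0 -0.015 0 0 0;0.015 0 0 -0.015 0 0 0;0.015 0 0 -0.015 0 0 0;0.015 0 0 0 0 0 0'
cat > d.py <<'E'
from h import *
s=telemetry.observe(); print(s["clock"],s["position"],s["grip_width"],s["finger_force"])
for n in("scene","top"):
    f=grab_frame(n); Q=cloud(f); m=(Q[...,2]>.05)&(Q[...,2]<.065)&(abs(Q[...,0]-.41)<.09)&(abs(Q[...,1]-.13)<.09)
    k=cv2.connectedComponentsWithStats(m.astype(np.uint8)); q=Q[m]
    if m.sum()>10: print(n,m.sum(),q.min(0).round(3),q.max(0).round(3),((q.min(0)+q.max(0))/2).round(4))
    m=(Q[...,2]>.03)&(Q[...,2]<.35)&(np.hypot(Q[...,0]-s["position"][0],Q[...,1]-s["position"][1])<.05)&(Q[...,2]<s["position"][2]-.03)
    q=Q[m]; print("shaft",m.sum(),[ (z,q[abs(q[:,2]-z)<.01].mean(0).round(4)) for z in np.arange(.04,.3,.02) if (abs(q[:,2]-z)<.01).sum()>3])
    cv2.imwrite(f"pics/{n}_{s['clock']:.1f}.png",f["pixels"][:,:,::-1])
    if n=="scene": crop(f,f"pics/d_{s['clock']:.1f}.png",170,80,140,130,4)
E
python3 d.py
```

```text
clock: 17.27
position: [0.5442, 0.1168, 0.3094]
tool_rot: [3.139, -0.001, 1.571]
force: [0.3, -0.3, -0.5]
grip_width: 0.0229
finger_force: 39.2
17.2667 [0.54423418 0.11677072 0.30939613] 0.022900056298263884 39.249603152275085
scene 406 [0.321 0.097 0.05 ] [0.5   0.22  0.065] [0.4102 0.1586 0.0575]
shaft 549 [(np.float64(0.04), array([0.5397, 0.1092, 0.0397])), (np.float64(0.06), array([0.539 , 0.1086, 0.0604])), (np.float64(0.07999999999999999), array([0.5396, 0.1086, 0.0798])), (np.float64(0.09999999999999999), array([0.5397, 0.1088, 0.1004])), (np.float64(0.12), array([0.5407, 0.1139, 0.1214])), (np.float64(0.13999999999999999), array([0.5426, 0.1172, 0.1343])), (np.float64(0.15999999999999998), array([0.545 , 0.1143, 0.1676])), (np.float64(0.18), array([0.5428, 0.1135, 0.1797])), (np.float64(0.19999999999999998), array([0.5432, 0.1128, 0.1997])), (np.float64(0.21999999999999997), array([0.5422, 0.1132, 0.2199])), (np.float64(0.23999999999999996), array([0.5426, 0.1128, 0.2409])), (np.float64(0.25999999999999995), array([0.5423, 0.1131, 0.2608])), (np.float64(0.27999999999999997), array([0.5422, 0.1131, 0.274 ]))]
top 71 [0.386 0.099 0.052] [0.448 0.134 0.063] [0.4173 0.1163 0.0576]
shaft 285 [(np.float64(0.04), array([0.5442, 0.1149, 0.0405])), (np.float64(0.06), array([0.5438, 0.115 , 0.0603])), (np.float64(0.07999999999999999), array([0.5429, 0.1155, 0.0811])), (np.float64(0.09999999999999999), array([0.5429, 0.1141, 0.0998])), (np.float64(0.12), array([0.5438, 0.1159, 0.1198])), (np.float64(0.13999999999999999), array([0.5425, 0.1162, 0.1344])), (np.float64(0.15999999999999998), array([0.5446, 0.1137, 0.1685])), (np.float64(0.18), array([0.5441, 0.1137, 0.1821])), (np.float64(0.19999999999999998), array([0.5449, 0.114 , 0.2008])), (np.float64(0.21999999999999997), array([0.5446, 0.114 , 0.2194])), (np.float64(0.23999999999999996), array([0.5444, 0.1135, 0.24  ]))]
```

```bash
ls pics | tail -8
```

```text
s3.png
scene0.png
scene_17.3.png
t1.png
t2.png
t3.png
top0.png
top_17.3.png
```

View pics/d_17.3.png

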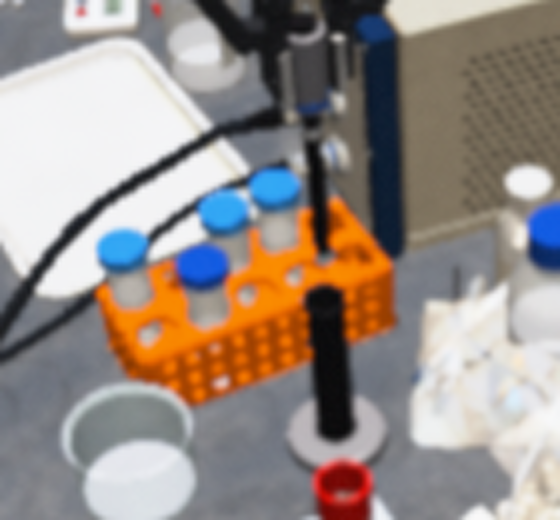

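The electrode is out and vertical (tip at about (322,258)); the dish rim centre (127,432) is unchanged from the first measurement.

```bash
python3 -m crank '0.015 0.0037 -0.0226 0 0 0 0;0.015 0.0037 -0.0226 0 0 0 0;0.015 0.0037 -0.0226 0 0 0 0;0.015 0.0037 -0.0226 0 0 0 0;0.015 0.0037 -0.0226 0 0 0 0;0.015 0.0037 -0.0226 0 0 0 0;0.015 0 0 0 0 0 0;0.015 0 0 0 0 0 0'
python3 -m crank '0.015 0 0 0.01 0 0 0;0.015 0 0 0.02 0 0 0;0.015 0 0 0.02 0 0 0;0.015 0 0 0.02 0 0 0;0.015 0 0 0.02 0 0 0;0.015 0 0 0.02 0 0 0;0.015 0 0 0.02 0 0 0;0.015 0 0 0.01 0 0 0'
python3 d.py | head -2 
```

```text
clock: 18.03
position: [0.4072, 0.1385, 0.3068]
tool_rot: [-3.141, 0.001, 1.571]
force: [0.1, 0.1, -0.6]
grip_width: 0.0231
finger_force: 39.4
clock: 18.7
position: [0.4071, 0.1383, 0.1642]
tool_rot: [-3.138, 0.0, 1.571]
force: [-0.6, 0.1, -0.3]
grip_width: 0.0231
finger_force: 39.4
18.7 [0.40712564 0.13829913 0.16423534] 0.023102425798845715 39.422335624694824
scene 392 [0.321 0.099 0.05 ] [0.499 0.22  0.065] [0.4102 0.1594 0.0575]
```

```bash
python3 -m crank '0.015 0 0 0 0 0 0;0.015 0 0 0 0 0 0;0.015 0 0 0 0 0 0;0.015 0 0 0 0 0 0;0.015 0 0 0 0 0 0;0.015 0 0 0 0 0 0;0.015 0 0 0 0 0 0;0.015 0 0 0 0 0 0'
python3 -m crank '0.015 0 0 0 0 0 0;0.015 0 0 0 0 0 0;0.015 0 0 0 0 0 0;0.015 0 0 0 0 0 0;0.015 0 0 0 0 0 0;0.015 0 0 0 0 0 0;0.015 0 0 0 0 0 0;0.015 0 0 0 0 0 0'
python3 -m crank '0.015 0 0 0 0 0 0;0.015 0 0 0 0 0 0;0.015 0 0 0 0 0 0;0.015 0 0 0 0 0 0;0.015 0 0 0 0 0 0;0.015 0 0 0 0 0 0;0.015 0 0 0 0 0 0;0.015 0 0 0 0 0 0' >/dev/null
python3 -m crank '0.015 0 0 0 0 0 0;0.015 0 0 0 0 0 0;0.015 0 0 0 0 0 0;0.015 0 0 0 0 0 0;0.015 0 0 0 0 0 0;0.015 0 0 0 0 0 0;0.015 0 0 0 0 0 0;0.015 0 0 0 0 0 0' >/dev/null
python3 -m crank '0.015 0 0 0 0 0 0;0.015 0 0 0 0 0 0;0.015 0 0 0 0 0 0;0.015 0 0 0 0 0 0;0.015 0 0 0 0 0 0;0.015 0 0 0 0 0 0;0.015 0 0 0 0 0 0;0.015 0 0 0 0 0 0'
python3 d.py | head -1; ls pics | grep d_
```

```text
clock: 19.47
position: [0.408, 0.1387, 0.1674]
tool_rot: [3.141, -0.0, 1.571]
force: [-0.5, -0.9, -1.1]
grip_width: 0.0225
finger_force: 39.4
clock: 20.13
position: [0.4079, 0.1387, 0.1673]
tool_rot: [-3.142, -0.0, 1.571]
force: [0.1, -0.5, 0.2]
grip_width: 0.0234
finger_force: 39.4
clock: 22.13
position: [0.408, 0.1387, 0.1673]
tool_rot: [3.142, 0.0, 1.571]
force: [0.9, -0.3, -0.9]
grip_width: 0.0231
finger_force: 39.4
22.1333 [0.40796737 0.13869409 0.16731003] 0.023060964163636247 39.425362944602966
d_17.3.png
d_18.7.png
d_22.1.png
```

View pics/d_18.7.png

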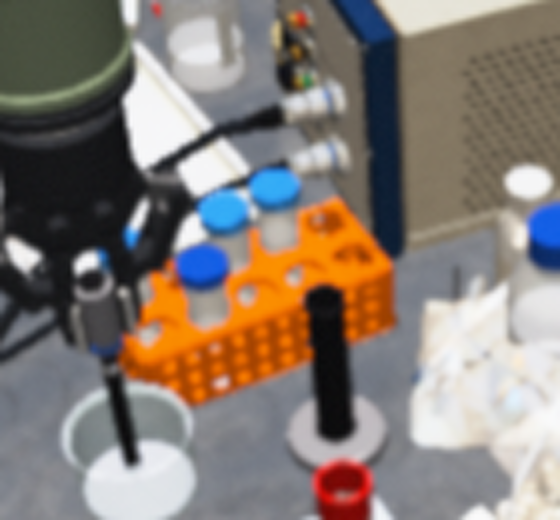

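Picture: tip inside the dish at (131,460), clear of the wall and held for over 3 s. On to green, the weakest standard present.

```bash
python3 -m crank '0.015 0 0 -0.01 0 0 0;0.015 0 0 -0.02 0 0 0;0.015 0 0 -0.02 0 0 0;0.015 0 0 -0.02 0 0 0;0.015 0 0 -0.02 0 0 0;0.015 0 0 -0.02 0 0 0;0.015 0 0 -0.02 0 0 0;0.015 0 0 -0.012 0 0 0' | head -2
python3 -m crank '0.015 -0.0296 0.01196 0 0 0 0;0.015 -0.0296 0.01196 0 0 0 0;0.015 -0.0296 0.01196 0 0 0 0;0.015 -0.0296 0.01196 0 0 0 0;0.015 -0.0296 0.01196 0 0 0 0;0.015 -0.0296 0.01196 0 0 0 0;0.015 -0.0296 0.01196 0 0 0 0;0.015 -0.0296 0.01196 0 0 0 0' | head -2
python3 -m crank '0.015 0 0 0 0 0 0;0.015 0 0 0 0 0 0;0.015 0 0 0.005 0 0 0;0.015 0 0 0.005 0 0 0;0.015 0 0 0.01 0 0 0;0.015 0 0 0.005 0 0 0;0.015 0 0 0 0 0 0;0.015 0 0 0 0 0 0'
python3 d.py | head -3; ls pics | grep d_
```

```text
clock: 22.9
position: [0.408, 0.1391, 0.3119]
clock: 23.57
position: [0.5038, -0.0995, 0.3102]
clock: 24.23
position: [0.5034, -0.0978, 0.284]
tool_rot: [-3.141, -0.0, 1.571]
force: [0.3, -0.3, -0.6]
grip_width: 0.023
finger_force: 39.5
24.2333 [ 0.50343905 -0.09777522  0.2839659 ] 0.02299183295430018 39.45469558238983
scene 407 [0.321 0.099 0.05 ] [0.5   0.22  0.065] [0.4103 0.1595 0.0575]
shaft 1068 [(np.float64(0.04), array([ 0.4994, -0.1048,  0.0432])), (np.float64(0.06), array([ 0.4991, -0.1086,  0.0603])), (np.float64(0.07999999999999999), array([ 0.5017, -0.1003,  0.0805])), (np.float64(0.09999999999999999), array([ 0.5031, -0.0991,  0.1   ])), (np.float64(0.13999999999999999), array([ 0.5009, -0.1007,  0.1461])), (np.float64(0.15999999999999998), array([ 0.5011, -0.1006,  0.1598])), (np.float64(0.18), array([ 0.5012, -0.1003,  0.1804])), (np.float64(0.19999999999999998), array([ 0.5014, -0.1001,  0.2008])), (np.float64(0.21999999999999997), array([ 0.5016, -0.1006,  0.2208])), (np.float64(0.23999999999999996), array([ 0.5021, -0.1004,  0.2404]))]
d_17.3.png
d_18.7.png
d_22.1.png
d_24.2.png
```

```bash
python3 -m crank '0.015 0 0 0.01 0 0 0;0.015 0 0 0.013 0 0 0;0.015 0 0 0.013 0 0 0;0.015 0 0 0.013 0 0 0;0.015 0 0 0.013 0 0 0;0.015 0 0 0.013 0 0 0;0.015 0 0 0.01 0 0 0;0.015 0 0 0.006 0 0 0'
python3 -m crank '0.015 0 0 0 0 0 0;0.015 0 0 0 0 0 0;0.015 0 0 0 0 0 0;0.015 0 0 0 0 0 0;0.015 0 0 0 0 0 0;0.015 0 0 0 0 0 0;0.015 0 0 0 0 0 0;0.015 0 0 0 0 0 0'
python3 -m crank '0.015 0 0 0 0 0 0;0.015 0 0 0 0 0 0;0.015 0 0 0 0 0 0;0.015 0 0 0 0 0 0;0.015 0 0 0 0 0 0;0.015 0 0 0 0 0 0;0.015 0 0 0 0 0 0;0.015 0 0 0 0 0 0' >/dev/null
python3 -m crank '0.015 0 0 0 0 0 0;0.015 0 0 0 0 0 0;0.015 0 0 0 0 0 0;0.015 0 0 0 0 0 0;0.015 0 0 0 0 0 0;0.015 0 0 0 0 0 0;0.015 0 0 0 0 0 0;0.015 0 0 0 0 0 0' >/dev/null
python3 -m crank '0.015 0 0 0 0 0 0;0.015 0 0 0 0 0 0;0.015 0 0 0 0 0 0;0.015 0 0 0 0 0 0;0.015 0 0 0 0 0 0;0.015 0 0 0 0 0 0;0.015 0 0 0 0 0 0;0.015 0 0 0 0 0 0' >/dev/null
python3 -m crank '0.015 0 0 0 0 0 0;0.015 0 0 0 0 0 0;0.015 0 0 0 0 0 0;0.015 0 0 0 0 0 0;0.015 0 0 0 0 0 0;0.015 0 0 0 0 0 0;0.015 0 0 0 0 0 0;0.015 0 0 0 0 0 0'
python3 - <<'E'
from h import *
g=grab_frame("scene"); crop(g,"pics/g1.png",200,120,120,140,4)
E
```

```text
clock: 25.0
position: [0.5032, -0.098, 0.1919]
tool_rot: [-3.14, -0.0, 1.571]
force: [-0.9, -0.1, -1.2]
grip_width: 0.0226
finger_force: 39.5
clock: 25.67
position: [0.5037, -0.0981, 0.1934]
tool_rot: [3.141, 0.0, 1.571]
force: [0.2, 0.1, -1.1]
grip_width: 0.0228
finger_force: 39.5
clock: 28.33
position: [0.5036, -0.0981, 0.1933]
tool_rot: [-3.142, 0.0, 1.571]
force: [-0.4, 0.1, -1.4]
grip_width: 0.0231
finger_force: 39.5
```

View pics/g1.png

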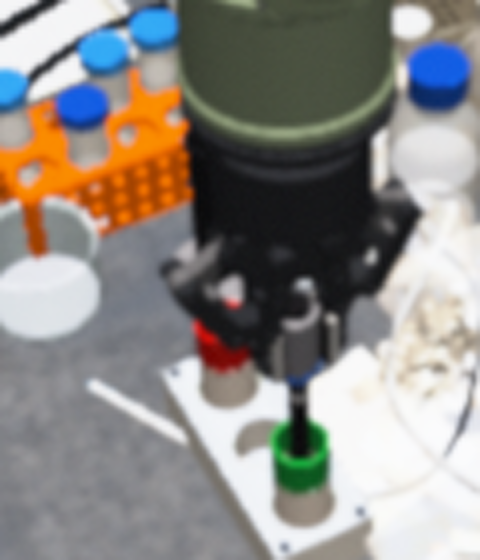

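Picture: the shaft goes down the centre of the green vial (300,440). The dish now appears nearer the rack, so I will re-measure it. Next, red.

```bash
python3 -m crank '0.015 0 0 -0.01 0 0 0;0.015 0 0 -0.02 0 0 0;0.015 0 0 -0.02 0 0 0;0.015 0 0 -0.02 0 0 0;0.015 0 0 -0.02 0 0 0;0.015 0 0 -0.02 0 0 0;0.015 0 0 0 0 0 0;0.015 0 0 0 0 0 0' | head -2
python3 -m crank '0.015 0.0165 -0.0005 0 0 0 0;0.015 0.0165 -0.0005 0 0 0 0;0.015 0.0165 -0.0005 0 0 0 0;0.015 0.0165 -0.0005 0 0 0 0;0.015 0.0165 -0.0005 0 0 0 0;0.015 0.0165 -0.0005 0 0 0 0;0.015 0 0 0 0 0 0;0.015 0 0 0 0 0 0' | head -2
python3 -m crank '0.015 0 0 0.005 0 0 0;0.015 0 0 0.015 0 0 0;0.015 0 0 0.015 0 0 0;0.015 0 0 0.015 0 0 0;0.015 0 0 0.015 0 0 0;0.015 0 0 0.015 0 0 0;0.015 0 0 0.015 0 0 0;0.015 0 0 0.015 0 0 0'
python3 -m crank '0.015 0 0 0 0 0 0;0.015 0 0 0 0 0 0;0.015 0 0 0 0 0 0;0.015 0 0 0 0 0 0;0.015 0 0 0 0 0 0;0.015 0 0 0 0 0 0;0.015 0 0 0 0 0 0;0.015 0 0 0 0 0 0'
python3 -m crank '0.015 0 0 0 0 0 0;0.015 0 0 0 0 0 0;0.015 0 0 0 0 0 0;0.015 0 0 0 0 0 0;0.015 0 0 0 0 0 0;0.015 0 0 0 0 0 0;0.015 0 0 0 0 0 0;0.015 0 0 0 0 0 0' >/dev/null
python3 -m crank '0.015 0 0 0 0 0 0;0.015 0 0 0 0 0 0;0.015 0 0 0 0 0 0;0.015 0 0 0 0 0 0;0.015 0 0 0 0 0 0;0.015 0 0 0 0 0 0;0.015 0 0 0 0 0 0;0.015 0 0 0 0 0 0' >/dev/null
python3 -m crank '0.015 0 0 0 0 0 0;0.015 0 0 0 0 0 0;0.015 0 0 0 0 0 0;0.015 0 0 0 0 0 0;0.015 0 0 0 0 0 0;0.015 0 0 0 0 0 0;0.015 0 0 0 0 0 0;0.015 0 0 0 0 0 0' >/dev/null
python3 -m crank '0.015 0 0 0 0 0 0;0.015 0 0 0 0 0 0;0.015 0 0 0 0 0 0;0.015 0 0 0 0 0 0;0.015 0 0 0 0 0 0;0.015 0 0 0 0 0 0;0.015 0 0 0 0 0 0;0.015 0 0 0 0 0 0'
python3 - <<'E'
from h import *
g=grab_frame("scene"); crop(g,"pics/g2.png",180,120,140,140,4)
E
```

```text
clock: 29.05
position: [0.504, -0.0981, 0.3046]
clock: 29.72
position: [0.5003, 0.0015, 0.3029]
clock: 30.38
position: [0.5003, -0.0001, 0.192]
tool_rot: [-3.141, 0.0, 1.57]
force: [1.2, 0.6, -0.5]
grip_width: 0.023
finger_force: 39.5
clock: 31.05
position: [0.5007, 0.0009, 0.1935]
tool_rot: [3.141, 0.0, 1.571]
force: [1.0, -0.8, -0.1]
grip_width: 0.0233
finger_force: 39.5
clock: 33.72
position: [0.5006, 0.0009, 0.1933]
tool_rot: [-3.142, 0.0, 1.571]
force: [1.3, 0.6, -1.7]
grip_width: 0.0229
finger_force: 39.5
```

View pics/g2.png

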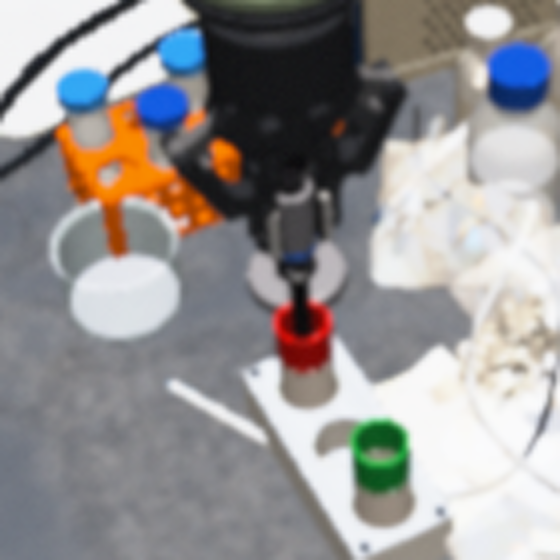

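Picture: shaft centred in red (302,320). The dish has been shifted: rim now centred at (115,246), i.e. scene pixel (208.6,181.4). I lift and measure it.

```bash
python3 -m crank '0.015 0 0 -0.01 0 0 0;0.015 0 0 -0.02 0 0 0;0.015 0 0 -0.02 0 0 0;0.015 0 0 -0.02 0 0 0;0.015 0 0 -0.02 0 0 0;0.015 0 0 -0.02 0 0 0;0.015 0 0 -0.005 0 0 0;0.015 0 0 0 0 0 0' | head -2
python3 - <<'E'
from h import *
g=grab_frame("scene"); f=grab_frame("top")
print("S",at(g,208.6,181.4,.058).round(4))
for F in(g,f):
    Q=cloud(F); m=(Q[...,2]>.052)&(Q[...,2]<.063)&(abs(Q[...,0]-.43)<.07)&(abs(Q[...,1]-.138)<.06); q=Q[m]
    if m.sum()>9: print(m.sum(),q.min(0).round(3),q.max(0).round(3),((q.min(0)+q.max(0))/2).round(4))
h=cv2.hconcat([cv2.resize(f["pixels"][220:320,130:230,::-1],(400,400)),cv2.resize(g["pixels"][130:230,160:260,::-1],(400,400))]); cv2.imwrite("pics/g3.png",h)
E
```

```text
clock: 34.43
position: [0.5011, 0.001, 0.31]
S [0.431  0.1502 0.058 ]
246 [0.39  0.112 0.052] [0.5   0.197 0.063] [0.4452 0.155  0.0575]
```

View pics/g3.png

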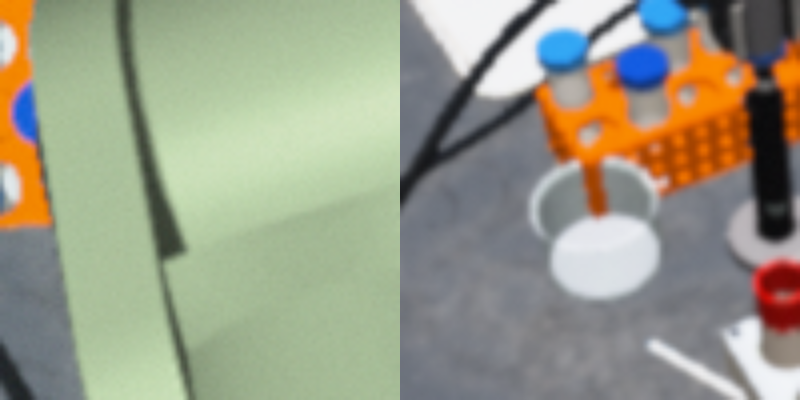

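Dish centre now (595,208) in the crop, matching (0.431,0.152) by depth as well (rim minimum 0.390, 0.112 plus 0.042).

```bash
python3 -m crank '0.015 0.025 -0.0117 0 0 0 0;0.015 0.025 -0.0117 0 0 0 0;0.015 0.025 -0.0117 0 0 0 0;0.015 0.025 -0.0117 0 0 0 0;0.015 0.025 -0.0117 0 0 0 0;0.015 0.025 -0.0117 0 0 0 0;0.015 0 0 0 0 0 0;0.015 0 0 0 0 0 0' | head -2
python3 -m crank '0.015 0 0 0.01 0 0 0;0.015 0 0 0.02 0 0 0;0.015 0 0 0.02 0 0 0;0.015 0 0 0.02 0 0 0;0.015 0 0 0.02 0 0 0;0.015 0 0 0.02 0 0 0;0.015 0 0 0.02 0 0 0;0.015 0 0 0.01 0 0 0'
python3 -m crank '0.015 0 0 0 0 0 0;0.015 0 0 0 0 0 0;0.015 0 0 0 0 0 0;0.015 0 0 0 0 0 0;0.015 0 0 0 0 0 0;0.015 0 0 0 0 0 0;0.015 0 0 0 0 0 0;0.015 0 0 0 0 0 0'
python3 -m crank '0.015 0 0 0 0 0 0;0.015 0 0 0 0 0 0;0.015 0 0 0 0 0 0;0.015 0 0 0 0 0 0;0.015 0 0 0 0 0 0;0.015 0 0 0 0 0 0;0.015 0 0 0 0 0 0;0.015 0 0 0 0 0 0' >/dev/null
python3 -m crank '0.015 0 0 0 0 0 0;0.015 0 0 0 0 0 0;0.015 0 0 0 0 0 0;0.015 0 0 0 0 0 0;0.015 0 0 0 0 0 0;0.015 0 0 0 0 0 0;0.015 0 0 0 0 0 0;0.015 0 0 0 0 0 0' >/dev/null
python3 -m crank '0.015 0 0 0 0 0 0;0.015 0 0 0 0 0 0;0.015 0 0 0 0 0 0;0.015 0 0 0 0 0 0;0.015 0 0 0 0 0 0;0.015 0 0 0 0 0 0;0.015 0 0 0 0 0 0;0.015 0 0 0 0 0 0' >/dev/null
python3 -m crank '0.015 0 0 0 0 0 0;0.015 0 0 0 0 0 0;0.015 0 0 0 0 0 0;0.015 0 0 0 0 0 0;0.015 0 0 0 0 0 0;0.015 0 0 0 0 0 0;0.015 0 0 0 0 0 0;0.015 0 0 0 0 0 0'
python3 - <<'E'
from h import *
g=grab_frame("scene"); crop(g,"pics/g4.png",160,100,140,130,4)
E
```

```text
clock: 35.2
position: [0.4296, 0.1518, 0.3075]
clock: 35.87
position: [0.4295, 0.1495, 0.1654]
tool_rot: [-3.138, 0.001, 1.57]
force: [0.0, -0.5, -0.6]
grip_width: 0.0231
finger_force: 39.5
clock: 36.53
position: [0.4305, 0.1509, 0.1685]
tool_rot: [3.141, -0.0, 1.571]
force: [-0.0, -0.3, 0.4]
grip_width: 0.023
finger_force: 39.5
clock: 39.2
position: [0.4305, 0.1509, 0.1683]
tool_rot: [3.142, -0.0, 1.571]
force: [0.7, 0.3, -0.9]
grip_width: 0.0231
finger_force: 39.5
```

View pics/g4.png

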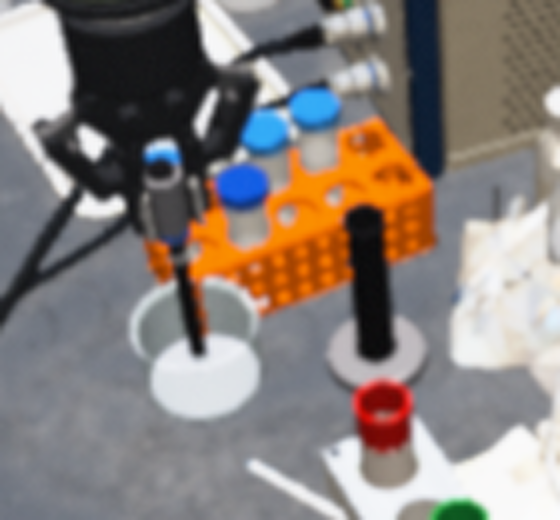

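Picture: the tip is inside the shifted dish at (200,350). Held 3 s; returning to the stand.

```bash
python3 -m crank '0.015 0 0 -0.01 0 0 0;0.015 0 0 -0.02 0 0 0;0.015 0 0 -0.02 0 0 0;0.015 0 0 -0.02 0 0 0;0.015 0 0 -0.02 0 0 0;0.015 0 0 -0.02 0 0 0;0.015 0 0 -0.02 0 0 0;0.015 0 0 -0.012 0 0 0' | head -2
python3 -m crank '0.015 -0.0086 0.0283 0 0 0 0;0.015 -0.0086 0.0283 0 0 0 0;0.015 -0.0086 0.0283 0 0 0 0;0.015 -0.0086 0.0283 0 0 0 0;0.015 0 0 0 0 0 0;0.015 0 0 0 0 0 0;0.015 0 0 0 0 0 0;0.015 0 0 0 0 0 0'
python3 -m crank '0.015 0 0 0.005 0 0 0;0.015 0 0 0.005 0 0 0;0.015 0 0 0.005 0 0 0;0.015 0 0 0.005 0 0 0;0.015 0 0 0.005 0 0 0;0.015 0 0 0.005 0 0 0;0.015 0 0 0.005 0 0 0;0.015 0 0 0.005 0 0 0'
```

```text
clock: 39.92
position: [0.4305, 0.1513, 0.313]
clock: 40.58
position: [0.5429, 0.117, 0.3108]
tool_rot: [3.141, -0.0, 1.572]
force: [-0.1, -0.4, -0.4]
grip_width: 0.0232
finger_force: 39.6
clock: 41.25
position: [0.5436, 0.1165, 0.2697]
tool_rot: [-3.141, -0.0, 1.571]
force: [0.4, 0.7, -0.6]
grip_width: 0.0231
finger_force: 39.6
```

Already 13 mm into the sleeve with no contact force; going on down.

```bash
python3 -m crank '0.015 0 0 0.01 0 0 0;0.015 0 0 0.012 0 0 0;0.015 0 0 0.012 0 0 0;0.015 0 0 0.012 0 0 0;0.015 0 0 0.012 0 0 0;0.015 0 0 0.012 0 0 0;0.015 0 0 0.012 0 0 0;0.015 0 0 0.01 0 0 0'
python3 -m crank '0.015 0 0 0.006 0 0 0;0.015 0 0 0.004 0 0 0;0.015 0 0 0.0025 0 0 0;0.015 0 0 0.0015 0 0 0;0.015 0 0 0 0 0 0;0.015 0 0 0 0 0 0;0.015 0 0 0 0 0 0;0.015 0 0 0 0 0 0'
```

```text
clock: 41.92
position: [0.5434, 0.1164, 0.1768]
tool_rot: [-3.141, 0.0, 1.571]
force: [-0.0, 1.2, 0.1]
grip_width: 0.0229
finger_force: 39.6
clock: 42.58
position: [0.5438, 0.1165, 0.1646]
tool_rot: [3.141, -0.0, 1.571]
force: [0.3, -0.1, -1.4]
grip_width: 0.0229
finger_force: 39.6
```

```bash
python3 -m crank '0.015 0 0 0.0015 0 0 0;0.015 0 0 0 0 0 0;0.03 0 0 0 0 0 0;0.06 0 0 0 0 0 0;0.085 0 0 0 0 0 0;0.085 0 0 0 0 0 0;0.085 0 0 0 0 0 0;0.085 0 0 0 0 0 0'
python3 -m crank '0.085 0 0 -0.01 0 0 0;0.085 0 0 -0.02 0 0 0;0.085 0 0 -0.02 0 0 0;0.085 0 0 -0.02 0 0 0;0.085 0 0 -0.02 0 0 0;0.085 0 0 -0.02 0 0 0;0.085 0 0 0 0 0 0;0.085 0 0 0 0 0 0'
python3 -m crank '0.085 -0.02 -0.01 0 0 0 0;0.085 -0.02 -0.01 0 0 0 0;0.085 -0.02 -0.01 0 0 0 0;0.085 -0.02 -0.01 0 0 0 0;0.085 -0.02 -0.01 0 0 0 0;0.085 -0.02 -0.01 0 0 0 0;0.085 0 0 0 0 0 0;0.085 0 0 0 0 0 0'
python3 - <<'E'
from h import *
f=grab_frame("top"); g=grab_frame("scene"); crop(g,"pics/g5.png",160,80,150,150,4)
for n,x,y,a,b in (("elec",.5435,.1165,.178,.2),("red",.501,0,.09,.12),("green",.504,-.0985,.09,.12)):
  for c,F in(("T",f),("S",g)):
    Q=cloud(F); m=(Q[...,2]>a)&(Q[...,2]<b)&(np.hypot(Q[...,0]-x,Q[...,1]-y)<.03); q=Q[m]
    if m.sum()>10: print(n,c,m.sum(),((q.min(0)+q.max(0))/2)[:2].round(4),np.percentile(q[:,2],95).round(4))
E
```

```text
clock: 43.25
position: [0.5436, 0.1165, 0.1628]
tool_rot: [3.142, -0.0, 1.571]
force: [-0.3, 0.1, 0.7]
grip_width: 0.0852
finger_force: 0.0
clock: 43.92
position: [0.544, 0.1166, 0.2742]
tool_rot: [3.139, -0.0, 1.571]
force: [-1.1, -0.3, -0.9]
grip_width: 0.085
finger_force: 0.0
clock: 44.58
position: [0.4831, -0.0045, 0.2725]
tool_rot: [-3.141, 0.0, 1.569]
force: [0.1, 0.5, 0.4]
grip_width: 0.085
finger_force: 0.0
elec T 133 [0.5455 0.1178] 0.193
elec S 69 [0.5429 0.1156] 0.1918
red S 139 [ 5.003e-01 -1.000e-04] 0.1073
green T 75 [ 0.5041 -0.0966] 0.1078
green S 150 [ 0.5035 -0.0983] 0.1074
```

View pics/g5.png

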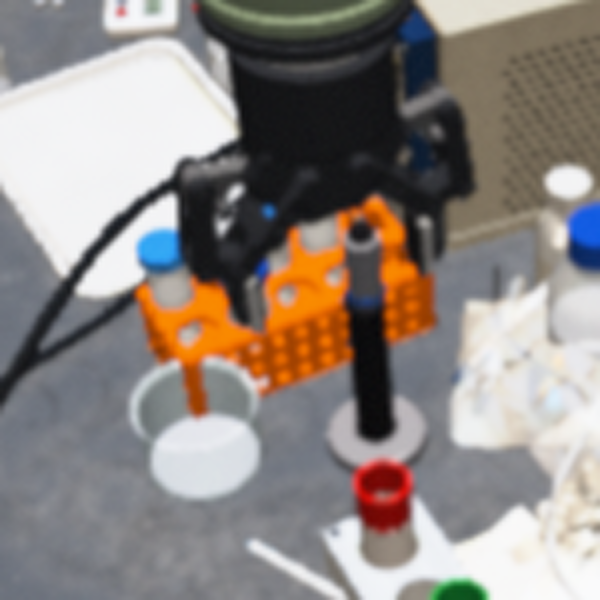

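The electrode is fully back in its stand (head at (363,260), top at 192 mm), the vials are in place and the dish is upright. Handing in.

```bash
python3 -c "
from workcell import bot; print(bot.job_done())"
```

```text
the job is handed in; nothing more can be done
None
```

The job is handed in at about 45 s of the allowed 210 s, with no verdict returned: red and green (the only vials there) stand in bores 0 and 2, and the electrode was rinsed, dipped in green then red, rinsed again in the dish (which had been knocked aside partway through), and is fully back in its stand.

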